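Turn the chopping board over on the steriliser and start it

ROBOT

A 6-joint arm with a two-finger parallel gripper is mounted at the origin on a cart in front of the work surface, level with it; the furniture and walls round the work are solid. World frame = base frame: x ahead of the robot, y to its left, z up, the work surface at z = 0. Lengths are in mm, angles in degrees, forces in N, time in s.
With the tool pointing down it reaches from about 300 to 850 mm from the base axis. Payload 4.2 kg.
Tool frame: the origin (TCP) lies on the centre line of the jaws, within the pads' length; the fingertips stand 8 mm ahead of it and the grasp point (between the pads) lies 11 mm behind it; z points along the fingers, y is the line along which they close (so a half turn about z gives the same grasp; the last joint's range is limited). The gripper opens to 91 mm and grips with 3 to 60 N. Pads are 32 mm wide; open, the fingers measure 118 mm over their backs; the gripper's body (76 mm by 178 mm) begins 60 mm behind the grasp point.
Start: joints at [75.802, 18.312, 89.639, -0, 72.044, -1.146], TCP at [129.856, 560.16, 221.976] pointing down, gripper open.
Joint ranges: [-177.97, 177.97], [-48.28, 115.42], [12.27, 149.76], [-77.06, 257.06], [2.81, 150.46], [-146.56, 146.56]. Speed limits (degrees/s): [147.25, 147.25, 180, 180, 180, 180].

INTERFACE

Orientations are given as [roll, pitch, yaw] about the fixed x, y, z axes, in that order (R = Rz(yaw) Ry(pitch) Rx(roll)).
In Python, from workcell import telemetry, eyes, ticket gives the robot as it stands. The module is installed in compiled form; this text tells all that it offers.
- The arm moves only by the shell command python3 -m crank 'ROWS' [OPENING] [FORCE]. ROWS is JSON, a list of rows, each an object of numbers: "dx", "dy", "dz": the shift along the world's x, y, z normalised to -1 to 1, where 1 is 80 cm; "yaw": the turn about the world's z normalised to -1 to 1, where 1 is 5 degrees. A call has 1 to 10 rows; each row shifts and turns the commanded pose from where the row before left it; what a row does not reach is not made up. A row lasts 1/8 s, in which the tool goes at most 62.5 mm and 10.7 degrees, less where a joint would pass 70% of its speed; a pose out of reach is approached as far as the arm can. A call with a number of a shift or a turn outside -1 to 1 is refused whole. A call with a gripper value outside its range is refused whole. OPENING is the opening, from 0 (shut) to 1 (fully open), set as the call begins (- or left out, the last holds). The fingers move at their own pace and stop on an object; FORCE is the grip in N (left out, the last holds). Time passes only in rows, so rows that do not move let the fingers close. It gives the time, the measured TCP pose, the force, the opening and the grip force at its end, in the units of the state.
- telemetry.state(): the state, without advancing time (a new reading comes with each control period).
- eyes.grab_frame(name): name is "side" or "top" or "wrist"; returns the picture (420x560x3 uint8, red, green, blue); there is no depth.
- eyes.calibration(name): a dict with "camera_matrix" (3x3 intrinsics, pixels), "k1" (the pictures are not rectified: a ray, as slopes to the right and down, at radius r is drawn at 1 + k1 r^2 times it, then the intrinsics apply), "world_from_camera" (4x4, takes a point from camera to world coordinates). Camera axes: x right, y down, z forward; pixel columns grow to the right and rows downward; lengths in mm; the calibration is good to about 2 mm. A picture is of the moment at which its call begins: read the wrist's pose just before it. calibration takes no time and is no camera call; for the wrist camera it gives the pose at the moment of the call.
- ticket.job_done(): hands the job in; it is judged then, once.
The state is a dict: "time_s": time; "qpos": joint angles; "qvel": joint speeds; "effort": joint torques, N m; "ee_pos": TCP position; "ee_rot": TCP orientation; "force": force on the tool from outside, world axes, zero at the start; "torque": the same for the moment, N m; "gripper_width": finger opening in mm; "gripper_force": force on a finger pad.
Only numpy, scipy, OpenCV 4.12 (cv2) and the standard library are available. Lean on these libraries where they do the work, as an engineer would, in place of code of your own. Each camera call takes 0.05 s, during which the arm holds its last target. There are 200 camera calls.

TASK

The board steriliser treats the face that lies down on its lamp bed. First take the pepper mill off the bed and stand it upright on the round cork mat. Then turn the chopping board over from the sloping drip rack onto the bed, so that it lies flat with its green face up and its white face down, and slide it fully home against the control pod; only then push the red start button fully down and let it spring back, with the other things on the counter left where they are.

Things in the scene. Friction and masses are not known exactly. Their poses are not given: they have to be found in the camera images.
- station: White and grey board steriliser fixed to the counter, 226 mm (x) by 362 mm (y). Origin on the counter under the middle of the step between rack and bed; x points away from the robot, y to the robot's left. Along y: drip rack 0 to +150, raised lamp bed 0 to -167, control pod -167 to -211 mm (grey bar, top at z = 40 mm; its face toward the bed is the board's end stop).
- rack_step (a point): Middle of the top edge of the upright step (20 mm high) between rack and bed: station frame (0, 0, 25) mm, axes as the station's. The rack plate beside it (y > 0) has its top at z = 5 mm; a steel rail, 8 mm thick, runs along x at y = 100 mm, top at z = 39 mm, on two posts at x = +-85 mm.
- bed_centre (a point): Point on the bed's flat top where the middle of the board's lower face lies when the board is home against the pod: station frame (0, -97, 25) mm, axes as the station's. The bed is white with a dark lamp window, 167 mm along y; its side guides stand inside x = +-104 mm and reach z = 34 mm.
- board: Loose chopping board, 180 (x, along the step) x 140 (y) x 15 mm, 0.25 to 0.5 kg. Origin at its middle; z points out of its white face, the other is green. Starts white up on the rack, sloping 20 degrees: low long edge on the plate at the step, high long edge (+y, underside 53 mm up) overhangs the rail by 35 mm. Lifted there it pivots at the step; tipped onto the bed it lies short of the pod.
- mill: Wooden pepper mill, 58 mm diameter, 160 mm high, 0.2 kg, loose. Body up to 115 mm above its foot, round head 50 mm diameter above (does not turn), small knob on top. Origin at the centre of its foot, z up. It starts upright on the lamp bed.
- mat: Round cork mat, 110 mm diameter, 8 mm thick, fixed to the counter. Origin at the centre of its underside.
- start (a joint): Red push button on the pod, joint value: 0 released to 0.007 m fully down; about 5 N.
- start_top (a point): Centre of the red button's top (32 mm diameter); it is pressed straight down.
- chilli_dish: Small glazed dish with red chillies, 93 mm diameter, 21 mm high; a bystander. Origin at the centre of its underside. Its place may be swapped with the mat's.
- salt: Glass jar with white lid, 60 mm diameter, 100 mm high; a bystander behind the steriliser. Origin at the centre of its underside.
- mug_blue: Blue-grey mug, 84 mm diameter, 94 mm high; a bystander behind the steriliser. Origin at its underside.
- lemon: Lemon, 78 mm long, 56 mm high; a bystander behind the steriliser. Origin at its underside.
Not all that is in view belongs to the job. What is meant by the mill is not purple or turquoise, and is the larger of those in its own colour.

How it is judged (in metres and radians):
On the way, in this order (a step that is already met when the one before it is completed fails the run):
1. the pepper mill stands upright on the cork mat, released (horizontal distance between mill and mat below 0.035 m and angle between mill's own z axis and vertical below 0.1 rad and z of mill in the frame of mat between 0.003 and 0.013 m and contact force between the fingers and mill below 0.1 N), for 0.2 s.
2. the board lies flat on the bed, green face up, against the pod (gap under 5 mm) (angle between board's own z axis and vertical above 3.07 rad and y of board in the frame of bed_centre below 0.005 m and z of board in the frame of bed_centre between 0.004 and 0.011 m), for 0.2 s.
3. the start button is pushed fully down (over 5.5 of 7 mm) (value of joint start above 0.0055 m), for 0.05 s.
At the end, for the whole second after the job is handed in: The mill stands upright on the mat (its foot's centre within 35 mm of the mat's), the board lies flat on the bed (within 4 degrees), green face up, with less than 5 mm between it and the pod, the button has sprung back, and all is at rest (all of step 2 and horizontal distance between mill and mat below 0.035 m and angle between mill's own z axis and vertical below 0.1 rad and z of mill in the frame of mat between 0.003 and 0.013 m and value of joint start below 0.0015 m and linear speed of each of board, mill below 0.02 m/s); the robot touches nothing.
It fails at once if the pepper mill is knocked over (angle between mill's own z axis and vertical above 0.7 rad).
It fails at once if the start button is pushed (over 3 mm) while the board is not turned over and home (value of joint start above 0.003 m and not (angle between board's own z axis and vertical above 3.07 rad and y of board in the frame of bed_centre below 0.008 m and z of board in the frame of bed_centre between 0.004 and 0.011 m)).
It fails at once if the dish of chillies, the salt jar, the mug or the lemon is shifted by more than 30 mm (distance of any of chilli_dish, salt, mug_blue, lemon from where it was at the start of the episode above 0.03 m).
It also fails if it takes over 69 s, if anything falls off the work surface, if the arm or the gripper's body presses on something with over 40 N, if the wrist force passes 120 N, or if a joint passes its speed limit or range.

## Working session

There is one attempt and no reset: what is moved stays moved. The work goes in short steps, Python scripts to look and compute and a shell command to move; the robot and the scene stay as the last step left them, time stands still between calls to the robot, and variables do not carry over. Pictures are saved under pics/ and viewed, at most 13 in all, crops included, and the job is handed in when it is done.

```bash
mkdir -p pics; cat > h.py <<'E'
import numpy as np, cv2
from workcell import telemetry, eyes, ticket
def ray(cal,u,v):
    K=np.array(cal["camera_matrix"]);T=np.array(cal["world_from_camera"])
    d=np.array([(u-K[0,2])/K[0,0],(v-K[1,2])/K[1,1]]);s=d.copy()
    for _ in range(20): s=d/(1+cal["k1"]*(s@s))
    return T[:3,3],T[:3,:3]@np.array([s[0],s[1],1])
def onz(cal,u,v,z):
    o,d=ray(cal,u,v);return o+d*(z-o[2])/d[2]
def two(c1,p1,c2,p2):
    o,d=ray(c1,*p1);q,e=ray(c2,*p2)
    t=np.linalg.lstsq(np.c_[d,-e],q-o,rcond=None)[0]
    a=o+t[0]*d;b=q+t[1]*e;return (a+b)/2,np.linalg.norm(a-b)
def proj(cal,P):
    K=np.array(cal["camera_matrix"]);T=np.linalg.inv(np.array(cal["world_from_camera"]))
    c=T[:3,:3]@P+T[:3,3];s=c[:2]/c[2];s=s*(1+cal["k1"]*(s@s));return K[0,0]*s[0]+K[0,2],K[1,1]*s[1]+K[1,2]
E
python3 - <<'E'
from h import *
for n in("side","top"):
    im=eyes.grab_frame(n);cv2.imwrite(f"pics/{n}0.png",im[:,:,::-1]);c=eyes.calibration(n);print(n,np.round(c["world_from_camera"],3).tolist(),c["camera_matrix"],c["k1"])
print(telemetry.state())
E
```

```text
side [[0.939, -0.212, 0.272, 214.73], [-0.344, -0.538, 0.77, -979.06], [-0.016, -0.816, -0.578, 805.265], [0.0, 0.0, 0.0, 1.0]] [[528.63123092   0.         278.20322824]
 [  0.         528.63123092 209.95739594]
 [  0.           0.           1.        ]] 0.01637558911894628
top [[-0.024, -0.991, 0.132, 427.608], [-0.999, 0.02, -0.029, 36.118], [0.027, -0.133, -0.991, 1080.202], [0.0, 0.0, 0.0, 1.0]] [[477.04400133   0.         283.68665465]
 [  0.         477.04400133 210.74883559]
 [  0.           0.           1.        ]] -0.05042169363848981
{'time_s': 0.1, 'qpos': array([ 7.58056315e+01,  1.83492725e+01,  8.96981216e+01,  1.80860994e-04,
        7.20430745e+01, -1.14390417e+00]), 'qvel': array([-0.0060626 , -0.12460265, -0.29886855,  0.038056  ,  0.0225372 ,
        0.10913762]), 'effort': array([-5.64363418e-04, -4.13338244e+01, -2.32511133e+01,  7.28445640e-02,
        4.21470590e-02, -6.22978951e-05]), 'ee_pos': array([129.71549415, 559.74478099, 221.20012859]), 'ee_rot': array([-1.79909553e+02, -1.97800419e-03,  1.66949478e+02]), 'force': array([0.29686581, 0.15741719, 0.39341546]), 'torque': array([-0.03907026,  0.00566292,  0.01156829]), 'gripper_force': 0.0, 'gripper_width': 91.10480279206243}
```

View pics/side0.png

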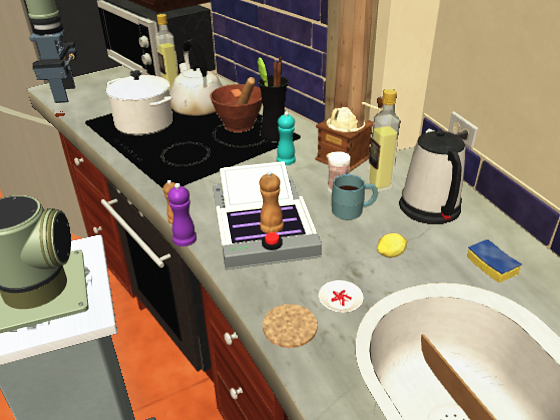

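View pics/top0.png

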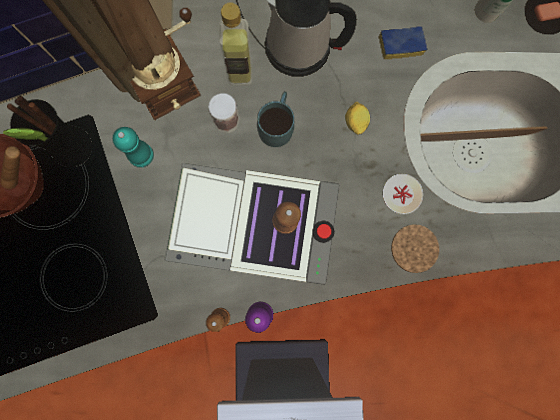

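Brown candidates: the mill on the bed (side 270,205; top 287,217) and a small brown one at the counter's front edge (side 172,205; top 217,319). The purple (side 182,215) and turquoise (side 286,138) mills are ruled out by colour. The one on the bed fits because it is the larger brown mill and stands on the lamp bed. I'll check this in an enlarged crop.

```bash
python3 - <<'E'
from h import *
s=cv2.imread("pics/side0.png");t=cv2.imread("pics/top0.png")
a=cv2.resize(s[150:350,150:380],None,fx=1.7,fy=1.7,interpolation=cv2.INTER_CUBIC)
b=cv2.resize(t[150:350,155:385],None,fx=1.7,fy=1.7,interpolation=cv2.INTER_CUBIC)
cv2.imwrite("pics/crop0.png",np.hstack([a,b]))
C={n:eyes.calibration(n) for n in("side","top")}
for n,im in(("side",s),("top",t)):
    hsv=cv2.cvtColor(im,cv2.COLOR_BGR2HSV)
    for nm,lo,hi in(("red",(0,200,120),(5,255,255)),("red2",(172,200,120),(180,255,255)),("brown",(6,110,50),(16,255,220)),("cork",(10,60,100),(20,160,230))):
        m=cv2.inRange(hsv,lo,hi);k,l,st,ce=cv2.connectedComponentsWithStats(m)
        for i in range(1,k):
            if st[i,4]>60 and st[i,4]<6000: print(n,nm,st[i].tolist(),ce[i].round(1))
# white board top-view quad, white blobs
hsv=cv2.cvtColor(t,cv2.COLOR_BGR2HSV);m=cv2.inRange(hsv,(0,0,205),(180,40,255))
k,l,st,ce=cv2.connectedComponentsWithStats(m)
for i in range(1,k):
    if st[i,4]>150:
        print("white",st[i].tolist(),ce[i].round(1))
        if st[i,0]>150 and st[i,0]<330 and st[i,1]<260 and st[i,1]>150:
            p=cv2.findContours((l==i).astype('uint8'),0,2)[0][0];print(cv2.boxPoints(cv2.minAreaRect(p)).round(1).tolist())
E
```

```text
side red [265, 232, 14, 13, 133] [271.4 238.1]
side brown [326, 0, 47, 128, 3614] [352.7  56.8]
side brown [273, 57, 8, 30, 158] [276.9  73.9]
side brown [210, 80, 52, 53, 1794] [236.4 105.2]
side brown [315, 119, 59, 53, 1568] [345.1 143.2]
side brown [61, 134, 50, 103, 1118] [ 85.4 189.3]
side brown [259, 174, 25, 59, 1058] [270.3 204.9]
side brown [162, 182, 13, 42, 185] [168.3 200.4]
side brown [98, 211, 27, 52, 288] [112.9 238.9]
side brown [107, 264, 173, 156, 5133] [190.2 360.7]
side brown [124, 321, 18, 21, 262] [132.8 330.4]
side brown [263, 327, 53, 21, 166] [288.9 340.4]
side brown [111, 335, 18, 43, 120] [120.4 351.6]
side brown [421, 335, 74, 85, 1697] [453.7 383.1]
side brown [231, 397, 17, 23, 68] [239.7 408.1]
side cork [0, 0, 71, 137, 3828] [18.4 61.4]
side cork [242, 0, 33, 11, 72] [258.9   4. ]
side cork [199, 2, 28, 16, 67] [210.5   7.9]
side cork [232, 40, 47, 20, 71] [256.8  50.5]
side cork [214, 53, 45, 21, 75] [232.2  61.3]
side cork [210, 66, 29, 21, 79] [223.1  77.3]
side cork [236, 77, 19, 28, 183] [245.3  90.4]
side cork [170, 100, 46, 15, 372] [193.3 108.
[... 1373 characters left out ...]
8.5, 248.8000030517578], [182.10000610351562, 167.6999969482422], [243.5, 177.89999389648438], [230.0, 259.0]]
white [246, 171, 74, 13, 229] [282.2 176.9]
[[245.6999969482422, 173.0], [246.1999969482422, 169.89999389648438], [319.20001220703125, 180.89999389648438], [318.70001220703125, 184.0]]
white [176, 175, 61, 77, 3485] [206.5 213.8]
[[175.6999969482422, 243.39999389648438], [188.10000610351562, 174.5], [238.10000610351562, 183.5], [225.8000030517578, 252.39999389648438]]
white [230, 175, 88, 107, 2260] [273.1 231.1]
[[229.89999389648438, 269.70001220703125], [244.3000030517578, 174.1999969482422], [319.3999938964844, 185.5], [305.0, 281.0]]
white [218, 404, 102, 16, 1180] [263.5 411.8]
```

View pics/crop0.png

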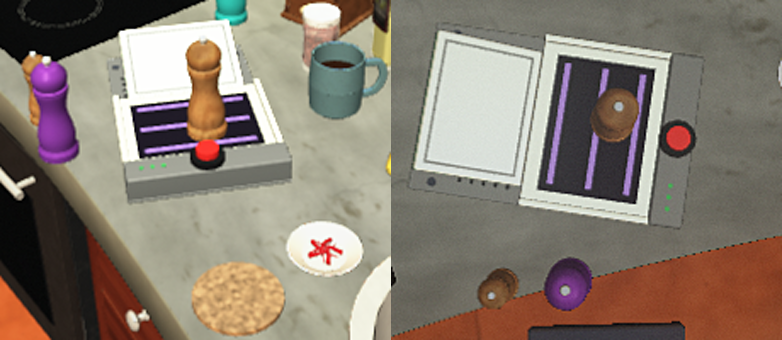

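The crop shows the bed mill (side crop ~205,90) standing free and clearly larger than the small brown one behind the purple mill, so it's the one meant. Next I'll work out positions.

```bash
python3 - <<'E'
from h import *
C={n:eyes.calibration(n) for n in("side","top")}
np.set_printoptions(suppress=True,precision=1)
T=C["top"];S=C["side"]
print("bed corners z34",[onz(T,u,v,34)[:2] for u,v in((229.9,269.7),(244.3,174.2),(319.4,185.5),(305,281))])
print("board hi corners z67?",[onz(T,u,v,67)[:2] for u,v in((168.5,248.8),(182.1,167.7))],"low z19",[onz(T,u,v,19)[:2] for u,v in((243.5,177.9),(230,259))])
s=cv2.imread("pics/side0.png");t=cv2.imread("pics/top0.png")
def red(im,box):
    h=cv2.cvtColor(im,cv2.COLOR_BGR2HSV);m=cv2.inRange(h,(0,150,100),(8,255,255))|cv2.inRange(h,(172,150,100),(180,255,255))
    x,y,w,g=box;z=np.zeros_like(m);z[y:y+g,x:x+w]=m[y:y+g,x:x+w];M=cv2.moments(z,True);return M["m10"]/M["m00"],M["m01"]/M["m00"],M["m00"]
rs=red(s,(255,225,35,30));rt=red(t,(310,218,30,28));print("btn",rs,rt,two(S,rs[:2],T,rt[:2]),"top z50",onz(T,*rt[:2],50))
def knob(im,box):
    h=cv2.cvtColor(im,cv2.COLOR_BGR2HSV);x,y,w,g=box;m=cv2.inRange(h[y:y+g,x:x+w],(0,0,130),(180,70,255));k,l,st,ce=cv2.connectedComponentsWithStats(m);i=1+np.argmax(st[1:,4]);return ce[i]+[x,y],st[i]
kt,_=knob(t,(278,204,20,20));ks,_=knob(s,(262,170,16,10));print("mill knob",kt,ks,_,two(S,ks,T,kt),"top at 155",onz(T,*kt,155))
print("mat",onz(T,415.5,248.3,8),onz(S,290,325.7,8),"dish",onz(T,403,194,15))
def col(im,lo,hi):pass
E
```

```text
bed corners z34 [array([440.2, 125.1]), array([651.2,  91.1]), array([622.4, -76.1]), array([412. , -37.7])]
board hi corners z67? [array([486.4, 251.5]), array([661. , 223.6])] low z19 [array([645.9,  93.8]), array([463.9, 125.9])]
btn (271.50666666666666, 237.97333333333333, 150.0) (323.60818713450294, 230.77777777777777, 171.0) (array([517.3, -79.1,  55.9]), np.float64(3.1564609034321105)) top z50 [519.3 -80.2  50. ]
mill knob [288.7 212.4] [269.5 172. ] [ 0  0 16  6 78] (array([543.2,   0.2, 181.1]), np.float64(1.906426566177716)) top at 155 [547.5  -1.1 155. ]
mat [ 478.6 -293.1    8. ] [ 475.  -300.1    8. ] dish [ 602.8 -269.3   15. ]
```

```bash
python3 -m crank '[{"dx":0.043,"dy":-0.058,"yaw":0.34},{"dx":0.043,"dy":-0.058,"yaw":0.34},{"dx":0.043,"dy":-0.058},{"dx":0.043,"dy":-0.058},{"dx":0.043,"dy":-0.058},{"dx":0.043,"dy":-0.058},{"dx":0.043,"dy":-0.058},{"dx":0.043,"dy":-0.058},{"dx":0.043,"dy":-0.058},{"dx":0.043,"dy":-0.058}]' 1 20
```

```text
validation failed for argument at $[0]...
```

```bash
python3 -m crank '[{"dx":0.043,"dy":-0.058,"dz":0,"yaw":0.34},{"dx":0.043,"dy":-0.058,"dz":0,"yaw":0.34},{"dx":0.043,"dy":-0.058,"dz":0,"yaw":0},{"dx":0.043,"dy":-0.058,"dz":0,"yaw":0},{"dx":0.043,"dy":-0.058,"dz":0,"yaw":0},{"dx":0.043,"dy":-0.058,"dz":0,"yaw":0},{"dx":0.043,"dy":-0.058,"dz":0,"yaw":0},{"dx":0.043,"dy":-0.058,"dz":0,"yaw":0},{"dx":0.043,"dy":-0.058,"dz":0,"yaw":0},{"dx":0.043,"dy":-0.058,"dz":0,"yaw":0}]' 1 20
```

```text
time_s: 1.35
ee_pos: [474.6, 94.4, 221.8]
ee_rot: [180.0, -0.0, 170.3]
force: [0.3, 1.1, 0.7]
gripper_width: 91.0
gripper_force: 0.0
```

```bash
python3 -m crank '[{"dx":0.03,"dy":-0.04,"dz":0,"yaw":0},{"dx":0.03,"dy":-0.04,"dz":0,"yaw":0},{"dx":0.025,"dy":-0.036,"dz":0,"yaw":0},{"dx":0,"dy":0,"dz":0,"yaw":0},{"dx":0,"dy":0,"dz":0,"yaw":0}]'
python3 - <<'E'
from h import *
c=eyes.calibration("wrist");im=eyes.grab_frame("wrist");cv2.imwrite("pics/w1.png",im[:,:,::-1])
t=eyes.calibration("top");print(telemetry.state()["ee_pos"],np.round(c["world_from_camera"],2).tolist())
E
```

```text
time_s: 1.98
ee_pos: [541.2, 3.7, 221.5]
ee_rot: [180.0, -0.1, 170.3]
force: [-0.3, 0.2, -0.9]
gripper_width: 91.4
gripper_force: 0.0
[541.12567328   3.99629036 221.70565664] [[0.17, 0.95, 0.26, 468.14], [0.99, -0.16, -0.04, 16.7], [-0.0, 0.26, -0.97, 383.66], [0.0, 0.0, 0.0, 1.0]]
```

View pics/w1.png

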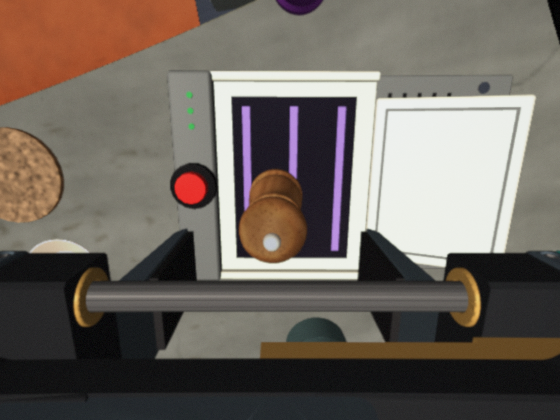

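The wrist view shows the mill's knob at (272,243) between the open fingers. The bed's near corners are at (211,72) and (380,72), the board's near edge runs from (378,97) to (535,96), and the button is at (190,188).

```bash
python3 - <<'E'
from h import *
np.set_printoptions(suppress=True,precision=1)
W=eyes.calibration("wrist");S=eyes.calibration("side");T=eyes.calibration("top")
print("knob z183",onz(W,272,243,183),"tri",two(W,(272,243),T,(288.7,212.4)),two(W,(272,243),S,(270,175)))
print("btn",two(W,(190,188),T,(323.6,230.8)),onz(W,190,188,52))
print("bed near corners z34",onz(W,211,72,34),onz(W,380,72,34))
print("pod near corners z40",onz(W,169,71,40))
print("board low near z19",onz(W,378,97,19),"hi near z67",onz(W,535,96,67),"hi far",onz(W,503,262,67))
print("mat",onz(W,8,175,8))
E
```

```text
knob z183 [543.    1.1 183. ] tri (array([544.5,   0.3, 178.7]), np.float64(0.9221761740729437)) (array([544.8,   0.5, 173.2]), np.float64(3.4023188119497374))
btn (array([517.9, -79.2,  59.9]), np.float64(1.0007384922246865)) [518.7 -81.7  52. ]
bed near corners z34 [411.6 -39.1  34. ] [439.7 125.   34. ]
pod near corners z40 [405. -78.  40.]
board low near z19 [462.3 125.5  19. ] hi near z67 [486.6 250.3  67. ] hi far [646.7 223.9  67. ]
mat [ 476.3 -294.9    8. ]
```

```bash
python3 -m crank '[{"dx":0.003,"dy":-0.004,"dz":-0.03,"yaw":0},{"dx":0,"dy":0,"dz":-0.03,"yaw":0},{"dx":0,"dy":0,"dz":-0.03,"yaw":0},{"dx":0,"dy":0,"dz":0,"yaw":0},{"dx":0,"dy":0,"dz":0,"yaw":0}]'
python3 -m crank '[{"dx":0,"dy":0,"dz":0,"yaw":0},{"dx":0,"dy":0,"dz":0,"yaw":0},{"dx":0,"dy":0,"dz":0,"yaw":0},{"dx":0,"dy":0,"dz":0,"yaw":0},{"dx":0,"dy":0,"dz":0,"yaw":0},{"dx":0,"dy":0,"dz":0,"yaw":0}]' 0 20
```

```text
time_s: 2.65
ee_pos: [544.6, 0.7, 151.0]
ee_rot: [180.0, 0.1, 170.4]
force: [1.1, -0.6, -0.1]
gripper_width: 91.0
gripper_force: 0.0
time_s: 3.4
ee_pos: [544.3, 0.1, 150.0]
ee_rot: [180.0, 0.0, 170.3]
force: [-0.7, -0.4, 0.4]
gripper_width: 48.0
gripper_force: 20.0
```

```bash
python3 -m crank '[{"dx":0,"dy":0,"dz":0.025,"yaw":0},{"dx":0,"dy":0,"dz":0.03,"yaw":0},{"dx":0,"dy":0,"dz":0.03,"yaw":0},{"dx":0,"dy":0,"dz":0,"yaw":0}]'
python3 -m crank '[{"dx":-0.006,"dy":-0.02,"dz":0,"yaw":0},{"dx":-0.011,"dy":-0.046,"dz":0,"yaw":0},{"dx":-0.011,"dy":-0.046,"dz":0,"yaw":0},{"dx":-0.011,"dy":-0.046,"dz":0,"yaw":0},{"dx":-0.011,"dy":-0.046,"dz":0,"yaw":0},{"dx":-0.011,"dy":-0.046,"dz":0,"yaw":0},{"dx":-0.011,"dy":-0.046,"dz":0,"yaw":0},{"dx":-0.009,"dy":-0.04,"dz":0,"yaw":0},{"dx":-0.004,"dy":-0.03,"dz":0,"yaw":0},{"dx":0,"dy":0,"dz":0,"yaw":0}]'
```

```text
time_s: 3.9
ee_pos: [545.2, 0.2, 219.2]
ee_rot: [180.0, 0.2, 170.3]
force: [1.0, -0.6, -2.4]
gripper_width: 47.9
gripper_force: 20.0
time_s: 5.15
ee_pos: [474.6, -294.2, 216.3]
ee_rot: [180.0, -0.2, 170.2]
force: [-0.1, 0.1, -1.6]
gripper_width: 48.1
gripper_force: 20.0
```

```bash
python3 -m crank '[{"dx":0,"dy":0,"dz":0,"yaw":0},{"dx":0,"dy":0,"dz":0,"yaw":0},{"dx":0,"dy":0,"dz":0,"yaw":0}]'
python3 - <<'E'
from h import *
im=eyes.grab_frame("wrist");cv2.imwrite("pics/w2.png",im[:,:,::-1])
im=eyes.grab_frame("side");cv2.imwrite("pics/s2.png",im[:,:,::-1])
E
```

```text
time_s: 5.52
ee_pos: [476.3, -291.9, 218.0]
ee_rot: [180.0, -0.0, 170.4]
force: [0.3, -0.3, -1.3]
gripper_width: 47.7
gripper_force: 20.0
```

View pics/s2.png

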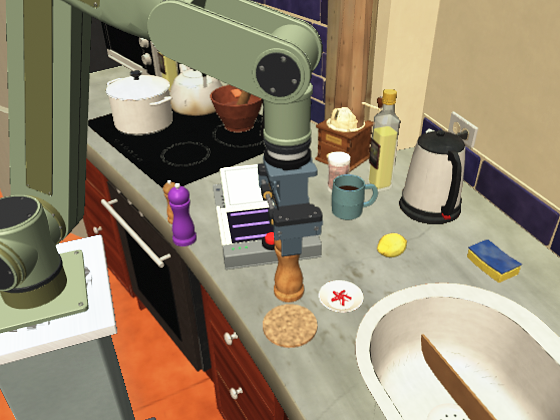

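The mill hangs upright in the gripper (foot at 289,295), just above the mat (290,326). I'll lower it now.

```bash
python3 -m crank '[{"dx":0,"dy":-0.004,"dz":-0.025,"yaw":0},{"dx":0,"dy":0,"dz":-0.03,"yaw":0},{"dx":0,"dy":0,"dz":-0.03,"yaw":0},{"dx":0,"dy":0,"dz":-0.012,"yaw":0},{"dx":0,"dy":0,"dz":-0.004,"yaw":0},{"dx":0,"dy":0,"dz":0,"yaw":0},{"dx":0,"dy":0,"dz":0,"yaw":0},{"dx":0,"dy":0,"dz":0,"yaw":0}]'
```

```text
time_s: 6.62
ee_pos: [476.5, -296.0, 137.8]
ee_rot: [-180.0, 0.1, 170.4]
force: [0.1, 0.1, -2.6]
gripper_width: 48.2
gripper_force: 20.0
```

```bash
python3 -m crank '[{"dx":0,"dy":0,"dz":-0.003,"yaw":0},{"dx":0,"dy":0,"dz":-0.003,"yaw":0},{"dx":0,"dy":0,"dz":0,"yaw":0},{"dx":0,"dy":0,"dz":0,"yaw":0}]'
```

```text
time_s: 7.12
ee_pos: [476.5, -296.1, 133.0]
ee_rot: [-180.0, 0.1, 170.3]
force: [-1.1, 0.2, 4.5]
gripper_width: 48.0
gripper_force: 20.0
```

```bash
python3 -m crank '[{"dx":0,"dy":0,"dz":0,"yaw":0},{"dx":0,"dy":0,"dz":0,"yaw":0},{"dx":0,"dy":0,"dz":0,"yaw":0},{"dx":0,"dy":0,"dz":0,"yaw":0},{"dx":0,"dy":0,"dz":0,"yaw":0},{"dx":0,"dy":0,"dz":0,"yaw":0}]' 1
python3 -m crank '[{"dx":0,"dy":0,"dz":0.03,"yaw":0},{"dx":0,"dy":0,"dz":0.05,"yaw":0},{"dx":0,"dy":0,"dz":0.04,"yaw":0},{"dx":0,"dy":0,"dz":0,"yaw":0},{"dx":0,"dy":0,"dz":0,"yaw":0}]'
python3 - <<'E'
from h import *
np.set_printoptions(suppress=True,precision=1)
W=eyes.calibration("wrist");im=eyes.grab_frame("wrist")[:,:,::-1];cv2.imwrite("pics/w3.png",im)
h=cv2.cvtColor(im,cv2.COLOR_BGR2HSV)[200:280,230:320];m=cv2.inRange(h,(0,0,130),(180,70,255));k,l,st,ce=cv2.connectedComponentsWithStats(m)
for i in range(1,k):
  if st[i,4]>30: print(st[i],ce[i]+[230,200],onz(W,*(ce[i]+[230,200]),168))
E
```

```text
time_s: 7.88
ee_pos: [476.3, -295.8, 132.3]
ee_rot: [180.0, -0.0, 170.3]
force: [-0.4, -0.1, 1.2]
gripper_width: 91.2
gripper_force: 0.0
time_s: 8.5
ee_pos: [475.7, -295.5, 227.4]
ee_rot: [180.0, -0.1, 170.3]
force: [-0.2, 0.3, 0.0]
gripper_width: 91.5
gripper_force: 0.0
[  0   0  14  22 133] [234.7 209.3] [ 456.3 -321.2  168. ]
[   0    8   90   72 3545] [277.  256.7] [ 496.2 -298.2  168. ]
[ 38  19  16  16 203] [275.3 226.6] [ 473.5 -295.5  168. ]
```

The mill stands centred on the mat: its knob is at (473,-295) and the mat's centre at (476,-295). Now I'll move to the board's raised edge.

```bash
python3 -m crank '[{"dx":0.008,"dy":0.04,"dz":0,"yaw":0},{"dx":0.011,"dy":0.062,"dz":0,"yaw":0},{"dx":0.011,"dy":0.062,"dz":0,"yaw":0},{"dx":0.011,"dy":0.062,"dz":0,"yaw":0},{"dx":0.011,"dy":0.062,"dz":0,"yaw":0},{"dx":0.011,"dy":0.062,"dz":0,"yaw":0},{"dx":0.011,"dy":0.062,"dz":0,"yaw":0},{"dx":0.011,"dy":0.062,"dz":0,"yaw":0},{"dx":0.011,"dy":0.062,"dz":0,"yaw":0},{"dx":0.011,"dy":0.062,"dz":0,"yaw":0}]'
python3 -m crank '[{"dx":0.006,"dy":0.02,"dz":0,"yaw":0},{"dx":0,"dy":0,"dz":0,"yaw":0},{"dx":0,"dy":0,"dz":0,"yaw":0}]'
python3 - <<'E'
from h import *
c=eyes.calibration("wrist");im=eyes.grab_frame("wrist");cv2.imwrite("pics/w4.png",im[:,:,::-1])
import pickle;pickle.dump(c,open("w4.pkl","wb"))
E
```

```text
time_s: 9.8
ee_pos: [561.3, 184.0, 226.6]
ee_rot: [-179.9, -0.1, 170.4]
force: [0.4, -1.0, -0.0]
gripper_width: 91.4
gripper_force: 0.0
time_s: 10.18
ee_pos: [566.3, 197.1, 227.9]
ee_rot: [-179.9, -0.1, 170.3]
force: [0.3, 0.3, -0.3]
gripper_width: 91.3
gripper_force: 0.0
```

View pics/w4.png

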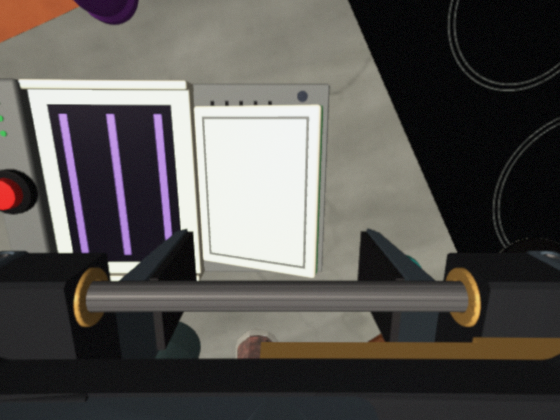

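The board shows white side up, with corners at (196,106), (322,105), (316,276) and (203,263). The step line is near x=193 px, and the fingers straddle the board's high edge.

```bash
python3 - <<'E'
from h import *
import pickle
np.set_printoptions(suppress=True,precision=1)
W=pickle.load(open("w4.pkl","rb"))
a=np.deg2rad(-9.7);R=np.array([[np.cos(a),-np.sin(a)],[np.sin(a),np.cos(a)]]);o=np.array([545,107.5])
for n,u,v,z in(("lown",196,106,19),("hin",322,105,67),("hif",316,276,67),("lowf",203,263,19),("stepn",188,85,34),("bedcorner far",201,277,34)):
    p=onz(W,u,v,z);print(n,p,R.T@(p[:2]-o))
print("tool",R.T@(telemetry.state()["ee_pos"][:2]-o))
for d in((3,96),):print(o+R@d)
E
```

```text
lown [463.5 127.   19. ] [-83.6   5.5]
hin [486.4 254.   67. ] [-82.5 134.5]
hif [658.8 224.3  67. ] [ 92.5 134.3]
lowf [643.   92.9  19. ] [99.   2.1]
stepn [443.7 127.2  34. ] [-103.2    2.3]
bedcorner far [654.   91.2  34. ] [110.2   2.3]
tool [ 6.  91.8]
[564.1 201.6]
```

```bash
python3 -m crank '[{"dx":0.001,"dy":0.008,"dz":-0.05,"yaw":0},{"dx":0,"dy":0,"dz":-0.06,"yaw":0},{"dx":0,"dy":0,"dz":-0.06,"yaw":0},{"dx":0,"dy":0,"dz":-0.03,"yaw":0},{"dx":0,"dy":0,"dz":-0.016,"yaw":0},{"dx":0,"dy":0,"dz":0,"yaw":0},{"dx":0,"dy":0,"dz":0,"yaw":0},{"dx":0,"dy":0,"dz":0,"yaw":0}]'
```

```text
time_s: 11.22
ee_pos: [568.2, 205.2, 56.9]
ee_rot: [179.9, 0.1, 170.3]
force: [-0.0, 0.1, -0.4]
gripper_width: 91.2
gripper_force: 0.0
```

```bash
python3 -m crank '[{"dx":0,"dy":0,"dz":-0.007,"yaw":0},{"dx":0,"dy":0,"dz":0,"yaw":0},{"dx":-0.001,"dy":-0.006,"dz":0,"yaw":0},{"dx":0,"dy":0,"dz":0,"yaw":0}]'
python3 -m crank '[{"dx":0,"dy":-0.002,"dz":0,"yaw":0},{"dx":0,"dy":0,"dz":0,"yaw":0}]'
```

```text
time_s: 11.72
ee_pos: [566.6, 199.8, 50.0]
ee_rot: [-180.0, -0.0, 170.3]
force: [0.2, -0.0, -0.1]
gripper_width: 91.2
gripper_force: 0.0
time_s: 11.98
ee_pos: [566.7, 198.4, 50.0]
ee_rot: [180.0, 0.0, 170.3]
force: [0.4, 0.4, 0.5]
gripper_width: 91.6
gripper_force: 0.0
```

```bash
python3 -m crank '[{"dx":-0.001,"dy":-0.006,"dz":0.006,"yaw":0},{"dx":-0.001,"dy":-0.006,"dz":0.014,"yaw":0},{"dx":0,"dy":0,"dz":0,"yaw":0},{"dx":0,"dy":0,"dz":0,"yaw":0}]'
python3 - <<'E'
from h import *
im=eyes.grab_frame("side");cv2.imwrite("pics/s5.png",cv2.resize(im[120:290,180:360,::-1],None,fx=3.3,fy=3.3))
E
```

```text
time_s: 12.48
ee_pos: [565.6, 190.7, 66.9]
ee_rot: [179.8, 0.1, 170.3]
force: [-0.1, 6.1, -0.0]
gripper_width: 91.4
gripper_force: 2.9
```

View pics/s5.png

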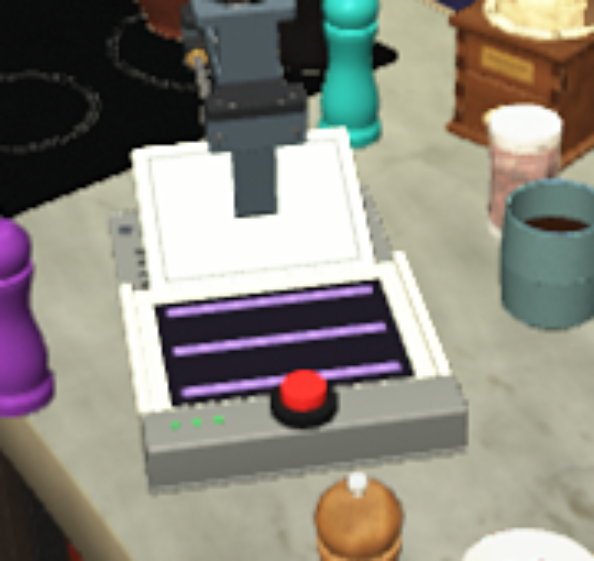

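The board is following the finger: there is a 6 N inward contact and the high edge has lifted. I'll continue along the arc.

```bash
python3 -m crank '[{"dx":-0.001,"dy":-0.007,"dz":0.013,"yaw":0},{"dx":-0.001,"dy":-0.008,"dz":0.012,"yaw":0},{"dx":-0.002,"dy":-0.009,"dz":0.011,"yaw":0},{"dx":-0.002,"dy":-0.010,"dz":0.011,"yaw":0},{"dx":0,"dy":0,"dz":0,"yaw":0}]'
```

```text
time_s: 13.15
ee_pos: [562.1, 164.6, 106.6]
ee_rot: [179.5, 0.3, 170.2]
force: [-0.4, 8.5, 5.5]
gripper_width: 91.6
gripper_force: 4.2
```

```bash
python3 -m crank '[{"dx":-0.002,"dy":-0.011,"dz":0.013,"yaw":0},{"dx":-0.002,"dy":-0.012,"dz":0.010,"yaw":0},{"dx":-0.002,"dy":-0.013,"dz":0.008,"yaw":0},{"dx":-0.002,"dy":-0.014,"dz":0.006,"yaw":0},{"dx":-0.003,"dy":-0.014,"dz":0.003,"yaw":0},{"dx":0,"dy":0,"dz":0,"yaw":0}]'
python3 - <<'E'
from h import *
a=eyes.grab_frame("side")[90:280,160:380,::-1];b=eyes.grab_frame("wrist")[:,:,::-1]
cv2.imwrite("pics/s6.png",np.hstack([cv2.resize(a,(440,380)),cv2.resize(b,(360,380))]))
E
```

```text
time_s: 13.9
ee_pos: [550.7, 109.1, 135.2]
ee_rot: [-179.9, -0.1, 170.3]
force: [-0.1, 0.3, -0.4]
gripper_width: 91.8
gripper_force: 0.1
```

View pics/s6.png

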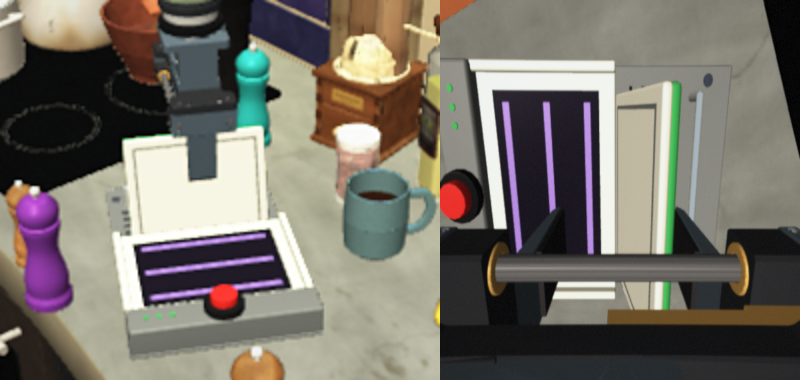

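The board stands at about 75° between the fingers (green edge at 672,200 in the wrist half). I'll lower the hand so the inner finger can catch it, then tip it past vertical.

```bash
python3 -m crank '[{"dx":0.001,"dy":0.005,"dz":-0.01,"yaw":0},{"dx":0,"dy":0,"dz":-0.025,"yaw":0},{"dx":0,"dy":0,"dz":-0.02,"yaw":0},{"dx":0,"dy":0,"dz":0,"yaw":0}]'
python3 -m crank '[{"dx":-0.002,"dy":-0.013,"dz":0,"yaw":0},{"dx":-0.002,"dy":-0.013,"dz":0,"yaw":0},{"dx":-0.002,"dy":-0.013,"dz":0,"yaw":0},{"dx":0,"dy":0,"dz":0,"yaw":0}]'
```

```text
time_s: 14.5
ee_pos: [551.0, 114.6, 89.7]
ee_rot: [-179.9, -0.2, 170.4]
force: [0.2, -0.5, 0.4]
gripper_width: 91.4
gripper_force: 0.2
time_s: 15.0
ee_pos: [547.4, 82.2, 91.9]
ee_rot: [180.0, 0.0, 170.3]
force: [0.3, -0.3, -0.7]
gripper_width: 91.5
gripper_force: 0.0
```

```bash
python3 -m crank '[{"dx":-0.002,"dy":-0.01,"dz":0,"yaw":0},{"dx":-0.002,"dy":-0.01,"dz":0,"yaw":0},{"dx":0,"dy":0,"dz":0,"yaw":0},{"dx":0,"dy":0,"dz":0,"yaw":0}]'
python3 - <<'E'
from h import *
a=eyes.grab_frame("side")[90:280,160:380,::-1];b=eyes.grab_frame("wrist")[:,:,::-1]
cv2.imwrite("pics/s7.png",np.hstack([cv2.resize(a,(440,380)),cv2.resize(b,(360,380))]))
E
```

```text
time_s: 15.5
ee_pos: [544.2, 67.3, 91.5]
ee_rot: [180.0, -0.0, 170.3]
force: [-0.3, 0.1, 0.1]
gripper_width: 91.4
gripper_force: 0.0
```

View pics/s7.png

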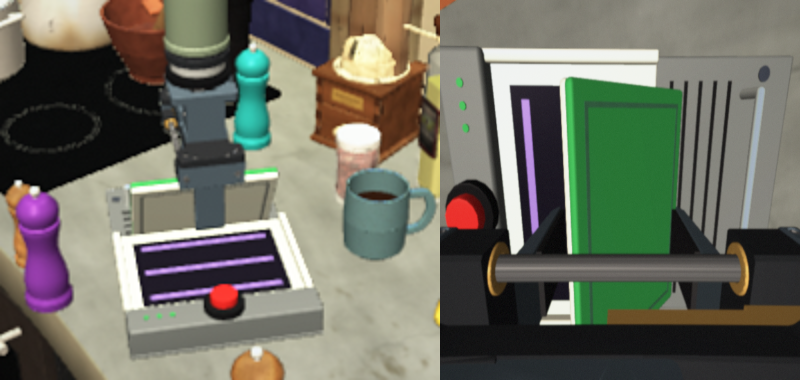

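The board is now past vertical, green face up, and leaning on the inner finger (wrist half: its top edge at 568,85–300). I'll ease it down and then lift away.

```bash
python3 -m crank '[{"dx":-0.002,"dy":-0.01,"dz":-0.01,"yaw":0},{"dx":-0.002,"dy":-0.01,"dz":-0.01,"yaw":0},{"dx":0,"dy":0,"dz":0,"yaw":0},{"dx":0,"dy":0,"dz":0.02,"yaw":0},{"dx":0,"dy":0,"dz":0.02,"yaw":0},{"dx":0,"dy":0,"dz":0.03,"yaw":0},{"dx":0,"dy":0,"dz":0.04,"yaw":0},{"dx":0,"dy":0,"dz":0.04,"yaw":0},{"dx":0,"dy":0,"dz":0,"yaw":0},{"dx":0,"dy":0,"dz":0,"yaw":0}]'
python3 - <<'E'
from h import *
import pickle
W=eyes.calibration("wrist");pickle.dump(W,open("w8.pkl","wb"));print(telemetry.state()["ee_pos"])
a=eyes.grab_frame("side")[140:280,180:360,::-1];b=eyes.grab_frame("wrist")[:,:,::-1];cv2.imwrite("pics/w8raw.png",b)
cv2.imwrite("pics/s8.png",np.hstack([cv2.resize(a,(390,420)),cv2.resize(b,(410,420))]))
h=cv2.cvtColor(b,cv2.COLOR_BGR2HSV);m=cv2.inRange(h,(45,120,60),(80,255,255));k,l,st,ce=cv2.connectedComponentsWithStats(m)
ctr=np.array([545,107.5]);q=np.deg2rad(-9.7);R=np.array([[np.cos(q),-np.sin(q)],[np.sin(q),np.cos(q)]])
i=1+np.argmax(st[1:,4]);print(st[i]);p=cv2.findContours((l==i).astype('uint8'),0,2)[0];p=max(p,key=cv2.contourArea)
for u,v in cv2.approxPolyDP(p,6,True)[:,0]: print(u,v,(R.T@(onz(W,u,v,40)[:2]-ctr)).round(1))
E
```

```text
time_s: 16.85
ee_pos: [540.7, 51.5, 195.7]
ee_rot: [180.0, 0.0, 170.4]
force: [-0.9, -1.2, 0.3]
gripper_width: 91.2
gripper_force: 0.0
[540.68894387  51.46338313 195.72120132]
[  235   106   151   175 23907]
236 107 [-81. -93.]
242 280 [ 94.1 -92.2]
357 280 [94.  29.7]
360 234 [42.5 29.4]
375 230 [38.1 44.4]
385 108 [-80.1  44.1]
```

View pics/s8.png

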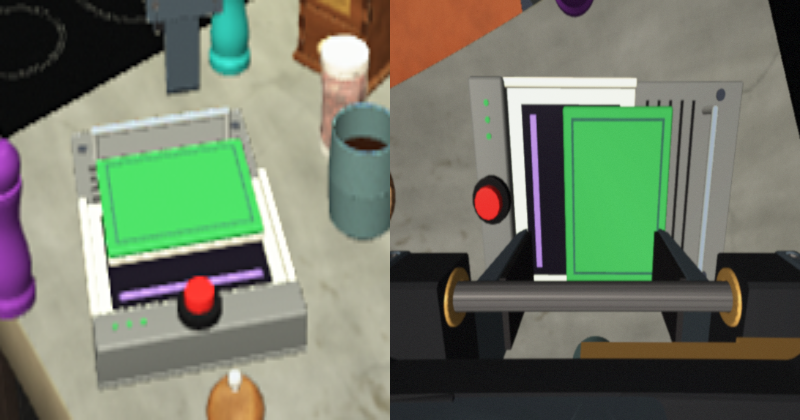

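The board lies flat with its green face up, spanning y from -93 to +44 mm in the station frame, so it is short of the pod. I'll close the gripper and push the trailing edge.

```bash
python3 -m crank '[{"dx":0.007,"dy":0.04,"dz":0,"yaw":0},{"dx":0.007,"dy":0.04,"dz":0,"yaw":0},{"dx":0.007,"dy":0.04,"dz":0,"yaw":0},{"dx":0.007,"dy":0.037,"dz":0,"yaw":0},{"dx":0,"dy":0,"dz":0,"yaw":0},{"dx":0,"dy":0,"dz":0,"yaw":0},{"dx":0,"dy":0,"dz":0,"yaw":0}]' 0 20
python3 -m crank '[{"dx":0,"dy":0,"dz":-0.05,"yaw":0},{"dx":0,"dy":0,"dz":-0.06,"yaw":0},{"dx":0,"dy":0,"dz":-0.05,"yaw":0},{"dx":0,"dy":0,"dz":-0.03,"yaw":0},{"dx":0,"dy":0,"dz":0,"yaw":0},{"dx":0,"dy":0,"dz":0,"yaw":0}]'
```

```text
time_s: 17.82
ee_pos: [563.1, 175.9, 195.3]
ee_rot: [-180.0, -0.0, 170.3]
force: [-0.3, 0.2, 0.2]
gripper_width: 24.3
gripper_force: 0.0
time_s: 18.58
ee_pos: [564.3, 176.7, 44.8]
ee_rot: [179.9, 0.1, 170.3]
force: [0.8, -1.0, -0.2]
gripper_width: 0.6
gripper_force: 0.0
```

```bash
python3 -m crank '[{"dx":0,"dy":0,"dz":-0.008,"yaw":0},{"dx":0,"dy":0,"dz":0,"yaw":0},{"dx":-0.002,"dy":-0.012,"dz":0,"yaw":0},{"dx":-0.002,"dy":-0.012,"dz":0,"yaw":0},{"dx":-0.002,"dy":-0.012,"dz":0,"yaw":0},{"dx":-0.002,"dy":-0.012,"dz":0,"yaw":0},{"dx":0,"dy":0,"dz":0,"yaw":0}]'
python3 -m crank '[{"dx":-0.002,"dy":-0.012,"dz":0,"yaw":0},{"dx":-0.002,"dy":-0.012,"dz":0,"yaw":0},{"dx":-0.002,"dy":-0.012,"dz":0,"yaw":0},{"dx":0,"dy":0,"dz":0,"yaw":0}]'
```

```text
time_s: 19.45
ee_pos: [556.7, 137.4, 37.2]
ee_rot: [-180.0, -0.0, 170.3]
force: [-0.5, 0.1, -0.6]
gripper_width: 0.4
gripper_force: 0.0
time_s: 19.95
ee_pos: [551.7, 108.5, 37.1]
ee_rot: [-179.9, -0.0, 170.3]
force: [-0.9, 0.1, -0.1]
gripper_width: 0.5
gripper_force: 0.0
```

```bash
cat > bd.py <<'E'
from h import *
def board():
    W=eyes.calibration("top");b=eyes.grab_frame("top")[:,:,::-1]
    h=cv2.cvtColor(b,cv2.COLOR_BGR2HSV);m=cv2.inRange(h,(45,120,60),(80,255,255));k,l,st,ce=cv2.connectedComponentsWithStats(m)
    o=np.array([545,107.5]);q=np.deg2rad(-9.7);R=np.array([[np.cos(q),-np.sin(q)],[np.sin(q),np.cos(q)]])
    i=1+np.argmax(st[1:,4]);p=max(cv2.findContours((l==i).astype('uint8'),0,2)[0],key=cv2.contourArea)
    for u,v in cv2.approxPolyDP(p,4,True)[:,0]: print(u,v,(R.T@(onz(W,u,v,40)[:2]-o)).round(1))
    print("tool",R.T@(telemetry.state()["ee_pos"][:2]-o))
    # pod-side: print row profile across gap
    return b
E
python3 -c "
from bd import *
cv2.imwrite('pics/t9.png',board())"
```

```text
259 181 [ 95.9 -33.4]
262 200 [ 54.8 -46.4]
280 200 [ 60.7 -85.7]
275 235 [-17.5 -86.2]
269 238 [-25.9 -74.2]
274 264 [-80.2 -93.3]
298 267 [ -79.  -145.8]
309 189 [  94.7 -145.7]
tool [6.55453655 2.55787053]
```

The board is moving with the finger and has about 19 mm to go.

```bash
python3 -m crank '[{"dx":-0.002,"dy":-0.01,"dz":0,"yaw":0},{"dx":-0.002,"dy":-0.01,"dz":0,"yaw":0},{"dx":0,"dy":0,"dz":0,"yaw":0}]'
python3 -m crank '[{"dx":0,"dy":-0.003,"dz":0,"yaw":0},{"dx":0,"dy":-0.003,"dz":0,"yaw":0},{"dx":0,"dy":0,"dz":0,"yaw":0}]'
```

```text
time_s: 20.38
ee_pos: [548.7, 92.9, 37.1]
ee_rot: [-180.0, -0.0, 170.3]
force: [-0.4, 0.9, -0.9]
gripper_width: 0.4
gripper_force: 0.0
time_s: 20.75
ee_pos: [549.1, 88.9, 37.1]
ee_rot: [-180.0, -0.0, 170.4]
force: [1.1, 0.7, -0.1]
gripper_width: 0.5
gripper_force: 0.6
```

```bash
python3 -m crank '[{"dx":0,"dy":-0.003,"dz":0,"yaw":0},{"dx":0,"dy":-0.002,"dz":0,"yaw":0},{"dx":0,"dy":0,"dz":0,"yaw":0}]'
python3 -m crank '[{"dx":0,"dy":-0.002,"dz":0,"yaw":0},{"dx":0,"dy":0,"dz":0,"yaw":0}]'
```

```text
time_s: 21.12
ee_pos: [549.1, 88.5, 37.2]
ee_rot: [179.6, -0.0, 170.2]
force: [-1.1, 14.8, -1.2]
gripper_width: 0.3
gripper_force: 7.0
time_s: 21.38
ee_pos: [549.1, 88.4, 37.3]
ee_rot: [179.5, -0.1, 170.1]
force: [-0.6, 19.1, -2.2]
gripper_width: 0.8
gripper_force: 9.7
```

It has reached the stop: 19 N of force and no further motion. I'll back off, lift and check.

```bash
python3 -m crank '[{"dx":0.002,"dy":0.015,"dz":0,"yaw":0},{"dx":0.002,"dy":0.015,"dz":0,"yaw":0},{"dx":0,"dy":0,"dz":0.06,"yaw":0},{"dx":0,"dy":0,"dz":0.06,"yaw":0},{"dx":0,"dy":0.06,"dz":0.06,"yaw":0},{"dx":0,"dy":0.06,"dz":0,"yaw":0},{"dx":0,"dy":0,"dz":0,"yaw":0},{"dx":0,"dy":0,"dz":0,"yaw":0}]'
python3 - <<'E'
from bd import *
b=board()
a=eyes.grab_frame("side")[:,:,::-1]
cv2.imwrite("pics/s10.png",np.hstack([cv2.resize(a[190:350,200:340],(400,457)),cv2.resize(b[160:290,220:350],(400,457))]))
E
```

```text
time_s: 22.38
ee_pos: [551.8, 199.0, 176.8]
ee_rot: [-179.9, -0.0, 170.4]
force: [0.3, 0.4, -0.4]
gripper_width: 0.6
gripper_force: 0.0
257 181 [ 95.3 -29. ]
244 259 [-79.  -27.4]
307 268 [ -78.3 -165.5]
318 190 [  95.5 -165.8]
tool [-8.53610401 90.9317263 ]
```

View pics/s10.png

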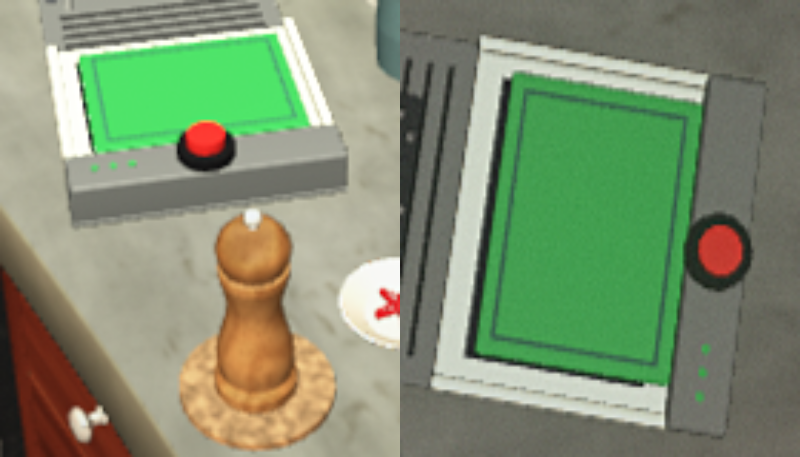

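The board lies flat, green up, with its edge against the pod (right crop ~690,250). The mill stands on the mat. Now the button.

```bash
python3 -m crank '[{"dx":-0.006,"dy":-0.05,"dz":0,"yaw":0},{"dx":-0.006,"dy":-0.05,"dz":0,"yaw":0},{"dx":-0.006,"dy":-0.05,"dz":0,"yaw":0},{"dx":-0.006,"dy":-0.05,"dz":0,"yaw":0},{"dx":-0.006,"dy":-0.05,"dz":0,"yaw":0},{"dx":-0.006,"dy":-0.05,"dz":0,"yaw":0},{"dx":-0.006,"dy":-0.049,"dz":0,"yaw":0},{"dx":0,"dy":0,"dz":0,"yaw":0},{"dx":0,"dy":0,"dz":0,"yaw":0},{"dx":0,"dy":0,"dz":0,"yaw":0}]'
python3 -m crank '[{"dx":0,"dy":0,"dz":-0.04,"yaw":0},{"dx":0,"dy":0,"dz":-0.04,"yaw":0},{"dx":0,"dy":0,"dz":-0.025,"yaw":0},{"dx":0,"dy":0,"dz":0,"yaw":0},{"dx":0,"dy":0,"dz":0,"yaw":0}]'
```

```text
time_s: 23.72
ee_pos: [518.6, -79.0, 177.3]
ee_rot: [180.0, -0.0, 170.4]
force: [-0.0, -0.6, 0.1]
gripper_width: 0.6
gripper_force: 0.0
time_s: 24.35
ee_pos: [519.4, -79.2, 94.1]
ee_rot: [180.0, 0.1, 170.4]
force: [-0.1, 0.2, 0.5]
gripper_width: 0.3
gripper_force: 0.0
```

```bash
python3 -m crank '[{"dx":0,"dy":0,"dz":-0.015,"yaw":0},{"dx":0,"dy":0,"dz":-0.015,"yaw":0},{"dx":0,"dy":0,"dz":-0.003,"yaw":0},{"dx":0,"dy":0,"dz":0,"yaw":0}]'
python3 -m crank '[{"dx":0,"dy":0,"dz":-0.004,"yaw":0},{"dx":0,"dy":0,"dz":-0.004,"yaw":0},{"dx":0,"dy":0,"dz":0,"yaw":0}]'
```

```text
time_s: 24.85
ee_pos: [518.7, -79.6, 67.1]
ee_rot: [180.0, -0.0, 170.3]
force: [-0.2, 0.3, 2.6]
gripper_width: 0.5
gripper_force: 1.7
time_s: 25.22
ee_pos: [518.8, -79.6, 63.9]
ee_rot: [180.0, 0.1, 170.3]
force: [-6.5, 1.7, 26.7]
gripper_width: 0.0
gripper_force: 13.3
```

```bash
python3 -m crank '[{"dx":0,"dy":0,"dz":-0.002,"yaw":0},{"dx":0,"dy":0,"dz":0,"yaw":0},{"dx":0,"dy":0,"dz":0,"yaw":0}]'
```

```text
time_s: 25.6
ee_pos: [518.8, -79.6, 63.8]
ee_rot: [180.0, 0.1, 170.3]
force: [-9.3, 2.3, 36.8]
gripper_width: 0.4
gripper_force: 18.2
```

```bash
for i in 1 2 3 4 5; do python3 -m crank '[{"dx":0,"dy":0,"dz":0.003,"yaw":0},{"dx":0,"dy":0,"dz":0,"yaw":0},{"dx":0,"dy":0,"dz":0,"yaw":0}]' | egrep 'pos|^force'; done
```

```text
ee_pos: [518.8, -79.6, 64.0]
force: [-5.4, 2.1, 21.0]
ee_pos: [518.7, -79.6, 64.2]
force: [-1.3, 2.0, 6.7]
ee_pos: [518.7, -79.6, 66.1]
force: [-1.3, 0.6, 3.2]
ee_pos: [518.7, -79.6, 68.5]
force: [-0.1, 0.2, 2.1]
ee_pos: [518.7, -79.7, 70.9]
force: [0.1, 1.7, 1.6]
```

The force profile shows the button's full spring travel (64 to 71 mm) ending in a hard stop, so it was fully pressed. I'll retract and check.

```bash
python3 -m crank '[{"dx":0,"dy":0,"dz":0.03,"yaw":0},{"dx":0,"dy":0,"dz":0.05,"yaw":0},{"dx":0,"dy":0,"dz":0.05,"yaw":0},{"dx":0,"dy":0.06,"dz":0,"yaw":0},{"dx":0,"dy":0.06,"dz":0,"yaw":0},{"dx":0,"dy":0.06,"dz":0,"yaw":0},{"dx":0,"dy":0.06,"dz":0,"yaw":0},{"dx":0,"dy":0.06,"dz":0,"yaw":0},{"dx":0,"dy":0,"dz":0,"yaw":0},{"dx":0,"dy":0,"dz":0,"yaw":0}]'
python3 - <<'E'
from bd import *
a=eyes.grab_frame("side")[:,:,::-1].astype(int);p=cv2.imread("pics/s10.png")
board()
s=cv2.imread("pics/side0.png").astype(int)
# bystanders & button: pixel differences vs first side picture
for n,(x,y,w,h) in dict(dish=(315,275,55,40),mug=(330,170,50,50),salt=(325,150,28,40),lemon=(375,230,35,30),button=(262,230,22,18)).items():
    print(n,(np.abs(a-s).sum(2)[y:y+h,x:x+w]>80).mean().round(3))
E
```

```text
time_s: 28.72
ee_pos: [518.2, 159.7, 174.5]
ee_rot: [-179.9, -0.1, 170.4]
force: [-1.1, -0.4, 0.5]
gripper_width: 0.6
gripper_force: 0.0
257 181 [ 95.3 -29. ]
244 259 [-79.  -27.4]
307 268 [ -78.3 -165.5]
318 191 [  93.3 -166.1]
tool [-34.8386099   46.40502482]
dish 0.0
mug 0.0
salt 0.0
lemon 0.0
button 0.288
```

```bash
python3 -c "
from workcell import ticket
print(ticket.job_done())"
```

```text
the job is handed in; nothing more can be done
None
```

I handed the job in at about 29 s: the mill stands on the mat, the board lies green face up against the pod, the button was pushed to its stop and released, and the bystanders show no movement; no verdict came back.

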